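Pull the work support out one hole and lay the lamp arm on it

TASK

Press the red button on the telescoping work support, pull its outer tube out from the post until the button pops out again in the very next hole, feeling for it gently so that the pin is never rammed against the side of a hole. Then take the cream lamp arm from the bench and lay it gently, without dropping it, in both black V-rests, lengthwise and about centred between them, and let go; do not shove or tip the other things on the bench.

Things in the scene. Friction and masses are not known exactly. Their poses are not given: they have to be found in the camera images.
- stand: Fixed work support: steel base plate 110 x 130 x 14 mm, blue post 30 x 50 mm, and a bright steel square inner tube (28 mm) that runs level from the post, its axis 100 mm above the bench. Origin: on the bench, under the post's axis; x along the inner tube away from the post, y to the red-button side, z up.
- post_rest (a point): Bottom of the V of the fixed black V-rest on top of the post, 135 mm above the bench on the post's axis. The V is open upwards, 90 degrees, 51 mm wide at its top, 26 mm deep, 20 mm thick along the stand's x.
- tube (a joint): Pull-out of the cream outer tube (36 x 36 x 155 mm) along the stand's +x (m): 0 in its present hole, end stop 0.092; about 3 N of rubbing, 5 N more with the pin riding on the wall. The inner tube's holes are hidden under it: the next is roughly 40 mm further out, by drilling anywhere from 31 to 49 mm; one more lies 40 mm beyond that. The pin has 1 mm of play each way in a hole.
- grip (a point): Centre of the outer tube's black hand grip, on the tube's axis, moving with it; axes as the stand's. The grip is 36 mm wide (y) and 36 mm high, between two black cross-ears (8 mm thick along x, 72 mm wide, 36 mm high) with 40 mm free between them along x: the ears can be pushed by fingers that stand between them. At the start 100 mm from the post's axis along x.
- button (a joint): How far the red detent button is pressed in (m): 0 fully out (pin in a hole), 0.0075 fully pressed, about 0.005 when let go with its pin riding on the wall between holes. Spring about 5 N when out, 10 N fully in. The tube is locked while the pin is in a hole and the button is less than 5 mm in.
- button_face (a point): Centre of the round red button's outer face (18 mm diameter, on the +y side of the grip, level with its centre). Fully out it stands 8 mm proud: grip and button together measure 44 mm across y; fully pressed 36.5 mm. Pinching the grip across y presses it.
- rest (a point): Bottom of the V of the moving black V-rest on the outer tube (same V as the fixed one), 95 mm from the hand grip's centre along x and 35 mm above the tube's axis; moves with the tube.
- lamp_mid (a point): Centre of the loose cream lamp arm lying on the bench: a round rod 22 mm in diameter and 310 mm long with a square block (36 x 36 mm, 26 mm long) at each end, 362 mm overall, 0.2 to 0.4 kg; x along the rod; its axis lies 18 mm above the bench, and 151 mm when it rests in the Vs.
- spray_a: Bystander: white spray bottle with red trigger head, 72 mm wide, 230 mm tall, stands loose; origin at its foot.
- spray_b: Bystander: clear spray bottle with white head, 72 mm wide, 230 mm tall, stands loose; origin at its foot.
- soap: Bystander: green bottle with red cap, 60 mm wide, 200 mm tall, stands loose; origin at its foot.
- parts_box: Bystander: closed clear plastic box with grey lid, 150 x 190 x 69 mm; origin under its centre.
- jar: Bystander: small amber jar, 56 mm wide, 60 mm tall; origin at its foot.
- driver: Bystander: screwdriver lying on the bench; origin under its middle.
- spanner: Bystander: spanner lying on the bench; origin under its middle.

How it is judged:
On the way, in this order (a step that is already met when the one before it is completed fails the run):
1. the red button is pressed right in while the tube is still at its first hole (value of joint button above 0.0058 m and value of joint tube below 0.006 m), for 0.05 s.
2. the tube is out at the next hole and the button has popped fully out (value of joint button below 0.0015 m and value of joint tube between 0.029 and 0.051 m), for 0.2 s.
At the end, for the whole second after the job is handed in: Button out (under 1.5 mm in), tube 29 to 51 mm out (next hole). Lamp arm at rest and released in both Vs: centre 97 to 138 mm from the post along the stand's x, within 6 mm of its centre plane, 144 to 157 mm above the bench, parallel to the tube within 0.05 rad (all of step 2 and x of lamp_mid in the frame of stand between 0.0975 and 0.1375 m and y of lamp_mid in the frame of stand between -0.006 and 0.006 m and z of lamp_mid in the frame of stand between 0.1445 and 0.1565 m and angle between the x axis of lamp_mid and the x axis of stand, either way round below 0.05 rad and linear speed of lamp_arm below 0.02 m/s and contact force between the fingers and lamp_arm below 0.1 N); the robot touches nothing.
It fails at once if the pin is pushed against the side of a hole with more than 25 N (contact force between pin and wall0 above 25 N or contact force between pin and wall1 above 25 N or contact force between pin and wall2 above 25 N or contact force between pin and wall3 above 25 N or contact force between pin and wall4 above 25 N).
It fails at once if the lamp arm falls free faster than 0.5 m/s (dropped from more than about 12 mm) (linear speed of lamp_arm above 0.5 m/s and contact force between the fingers and lamp_arm below 0.1 N).
It fails at once if a bystander is moved more than 40 mm or tipped over (distance of any of spray_a, spray_b, soap, parts_box, jar, driver, spanner from where it was at the start of the episode above 0.04 m or angle between any of spray_a, spray_b, soap's own z axis and vertical above 0.5 rad).
It also fails if it takes over 61 s, if anything falls off the work surface, if the arm or the gripper's body presses on something with over 40 N, if the wrist force passes 120 N, or if a joint passes its speed limit or range.

ROBOT

A 6-joint arm with a two-finger parallel gripper is mounted at the origin on the work surface. World frame = base frame: x ahead of the robot, y to its left, z up, the work surface at z = 0. Lengths are in m, angles in rad, forces in N, time in s.
With the tool pointing down it reaches from about 0.35 to 0.725 m from the base axis. Payload 6 kg.
Tool frame: the origin (TCP) lies midway between the tips of the shut fingers; the grasp point (between the pads) lies 19 mm behind it (robot.grasp_offset is the distance from the TCP to the grasp point, in m); z points along the fingers, y is the line along which they close (so a half turn about z gives the same grasp; the last joint's range is limited). The gripper opens to 85 mm and grips with 20 to 120 N. Pads are 22 mm wide; open, the fingers measure 114 mm over their backs; the gripper's body (76 mm by 85 mm) begins 54 mm behind the grasp point. The pads swing forward as they close: fully open they stand 13 mm farther back than shut.
Start: joints at [0.334, 0.04, 0.085, 0, -1.615, -0.334], TCP at [0.6, 0, 0.231] pointing down, gripper open.
Joint ranges: [-2.56, 2.56], [-1.29, 2.01], [-1.08, 1.49], [-3.29, 1.98], [-2.81, -0.18], [-2.99, 2.99]. Speed limits (rad/s): [2.57, 2.57, 3.01, 3.14, 3.14, 3.14].

INTERFACE

Orientations are given as a unit quaternion [w, x, y, z].
In Python, from rig import telemetry, imaging, ticket, robot gives the robot as it stands.
- The arm moves only by the tool move_arm, never from a script. Its argument "motion" is a list of rows, each an object of numbers: "fingers": the opening, from -1 (shut) to 1 (fully open); "x", "y", "z": the shift along the tool's x, y, z in units of 25 mm (1.0 is 25 mm); "roll": the turn about the tool's z in units of 6 degrees (1.0 is 6 degrees). A call has 1 to 10 rows; each row is the pose to reach, as a shift and turn from the pose commanded when the call began, along the tool's axes at that moment; what a row does not reach only later rows make up. A row lasts 1/12 s, in which the tool goes at most 41.7 mm and 7.16 degrees, less where a joint would pass 70% of its speed; a pose out of reach is approached as far as the arm can. A call with a gripper value outside its range is refused whole. The fingers move at their own pace and stop on an object; the grip force is fixed at half the most. Time passes only in rows, so rows that repeat a pose let the fingers close. It gives the time, the measured TCP pose, the force, the opening and the grip force at its end, in the units of the state.
- telemetry.sense(): the state, without advancing time (a new reading comes with each control period).
- imaging.snapshot(name): name is "scene" or "side" or "wrist"; returns a dict with "img" (420x560x3 uint8, red, green, blue), "fx", "fy", "cx", "cy" (pixels), "k1" (the pictures are not rectified: a ray, as slopes to the right and down, at radius r is drawn at 1 + k1 r^2 times it, then the intrinsics apply), "origin" and "attitude" of the camera in the world; the wrist camera has in their place "T_tool_cam" (4x4, takes a point from camera to tool coordinates, whose origin is the TCP and whose axes are the flange's). Camera axes: x right, y down, z forward; pixel columns grow to the right and rows downward; lengths in m; the calibration is good to about 2 mm. A picture is of the moment at which its call begins: read the wrist's pose just before it. There is no depth.
- ticket.hand_in(): hands the job in; it is judged then, once.
The state is a dict: "t": time; "qpos": joint angles; "joint_vel": joint speeds; "tau": joint torques, N m; "position": TCP position; "eef_rot": TCP orientation; "ft_force": force on the tool from outside, world axes, zero at the start; "ft_torque": the same for the moment, N m; "finger_gap": finger opening in m; "grasp_force": force on a finger pad.
Only numpy, scipy, OpenCV 4.12 (cv2) and the standard library are available. Lean on these libraries where they do the work, as an engineer would, in place of code of your own. Each camera call takes 0.05 s, during which the arm holds its last target. There are 200 camera calls.

## Working session

There is one attempt and no reset: what is moved stays moved. The work goes in short steps, Python scripts to look and compute and a tool call to move; the robot and the scene stay as the last step left them, time stands still between calls to the robot, and variables do not carry over. Pictures are saved under pics/ and viewed, at most 13 in all, crops included, and the job is handed in when it is done.

Besides the shell and the picture viewer there is one more tool, called after "Emit:" as name(argument=value, ...), one argument or row to a line, values as JSON. move_arm: Moves the arm, as the interface text tells. Its arguments: {"type":"object","properties":{"motion":{"type":"array","items":{"type":"object","properties":{"fingers":{"type":"number"},"x":{"type":"number"},"y":{"type":"number"},"z":{"type":"number"},"roll":{"type":"number"}}}}},"required":["motion"]}

```bash
mkdir -p pics; ls; cat > h.py <<'E'
import numpy as np, cv2, json
from rig import telemetry, imaging, ticket, robot
from scipy.spatial.transform import Rotation as R
def rot(q): return R.from_quat(np.r_[q[1:],q[0]]).as_matrix()
def snap(name,fn=None):
    s=telemetry.sense(); d=imaging.snapshot(name)
    if 'T_tool_cam' in d:
        T=np.array(d['T_tool_cam']); A=rot(s['eef_rot'])
        d['R']=A@T[:3,:3]; d['o']=A@T[:3,3]+np.array(s['position'])
    else:
        a=np.array(d['attitude']); d['R']=a if a.shape==(3,3) else rot(a); d['o']=np.array(d['origin'])
    if fn:
        cv2.imwrite('pics/'+fn+'.png',d['img'][:,:,::-1])
        np.savez('pics/'+fn+'.npz',**{k:np.array(d[k]) for k in ['R','o','fx','fy','cx','cy','k1']},img=d['img'])
    return d
def load(fn): return dict(np.load('pics/'+fn+'.npz'))
def ray(d,u,v):
    x=(u-d['cx'])/d['fx'];y=(v-d['cy'])/d['fy'];a,b=x,y
    for _ in range(20):
        k=1+d['k1']*(a*a+b*b);a,b=x/k,y/k
    r=d['R']@np.array([a,b,1.]);return r/np.linalg.norm(r)
def atz(d,u,v,z):
    r=ray(d,u,v);return d['o']+r*(z-d['o'][2])/r[2]
def proj(d,P):
    p=d['R'].T@(np.array(P)-d['o']);a,b=p[0]/p[2],p[1]/p[2];k=1+d['k1']*(a*a+b*b)
    return np.array([d['cx']+d['fx']*a*k,d['cy']+d['fy']*b*k])
def tri(obs):
    A=np.zeros((3,3));b=np.zeros(3);L=[]
    for d,u,v in obs:
        r=ray(d,u,v);M=np.eye(3)-np.outer(r,r);A+=M;b+=M@d['o'];L.append((M,d['o']))
    p=np.linalg.solve(A,b);return p,[np.linalg.norm(M@(p-o)) for M,o in L]
E
python3 - <<'E'
from h import *
s=telemetry.sense();print(s['t'],s['position'],s['eef_rot'],s['finger_gap'])
ds=[snap(n,n+'0') for n in ('scene','side','wrist')]
for d in ds: print(d['o'].round(3),d['R'].round(3).tolist(),d['fx'],d['k1'])
E
```

```text
pics
0.0 [5.99661030e-01 9.26296848e-05 2.30283751e-01] [ 6.65597619e-04  7.07114815e-01 -7.07098195e-01 -5.81115099e-04] 0.08536110751946326
[1.183 0.507 0.781] [[-0.671, 0.479, -0.567], [0.742, 0.448, -0.499], [0.015, -0.755, -0.656]] 394.59263866816366 -0.001310098290014303
[-0.06   1.131  0.966] [[-0.876, -0.262, 0.406], [-0.483, 0.486, -0.728], [-0.006, -0.833, -0.553]] 533.8814815836848 -0.025903767505661857
[ 0.6   -0.081  0.372] [[-1.0, -0.0, -0.001], [-0.0, 0.948, 0.317], [0.001, 0.317, -0.948]] 304.89699902757735 -0.023066645805133262
```

```bash
python3 - <<'E'
import cv2,numpy as np
a=cv2.imread('pics/scene0.png');b=cv2.imread('pics/side0.png');c=cv2.imread('pics/wrist0.png')
print(a.shape)
E
```

```text
(420, 560, 3)
```

View pics/scene0.png

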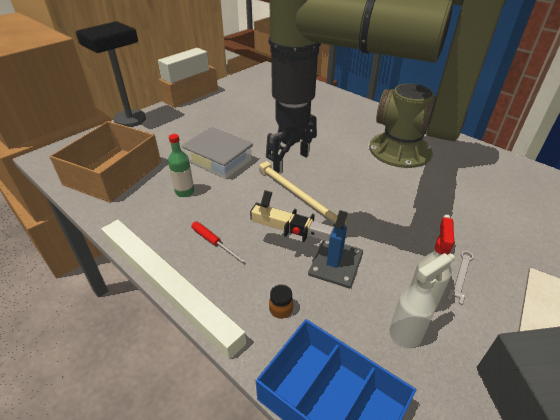

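View pics/side0.png

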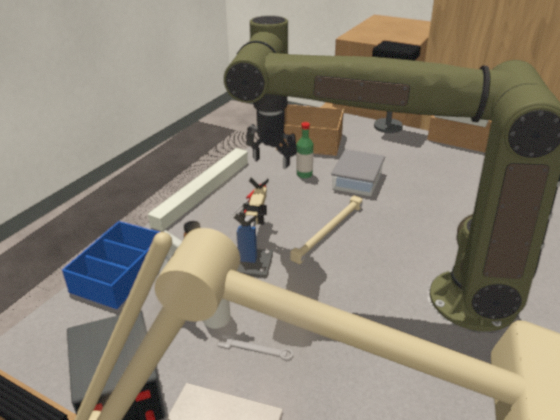

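View pics/wrist0.png

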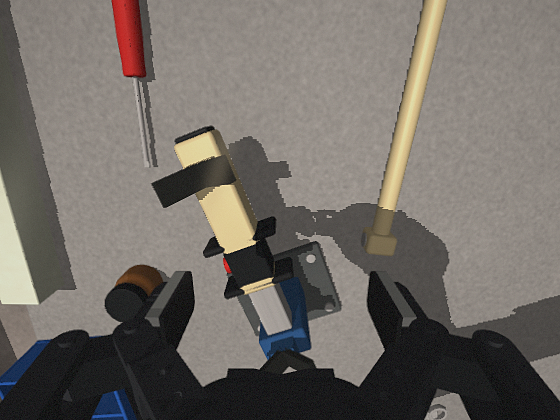

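The scene image shows the stand post at (337,245), button at (297,230) and lamp from (263,168) to (335,215). The wrist image shows the tube running from (195,135) to the grip at (248,265), and the lamp end at (381,243). Next I'll enlarge these areas.

```bash
python3 - <<'E'
import cv2,numpy as np
a=cv2.imread('pics/scene0.png');b=cv2.imread('pics/side0.png');c=cv2.imread('pics/wrist0.png')
def crop(im,x0,y0,w,h,k):
    o=cv2.resize(im[y0:y0+h,x0:x0+w],None,fx=k,fy=k,interpolation=cv2.INTER_CUBIC)
    for x in range(-(-x0//10)*10,x0+w,10):
        L=8 if x%50 else 16
        cv2.line(o,((x-x0)*k,0),((x-x0)*k,L),(0,0,255),1)
        if x%50==0: cv2.putText(o,str(x),((x-x0)*k+2,16),0,.4,(0,0,255),1)
    for y in range(-(-y0//10)*10,y0+h,10):
        L=8 if y%50 else 16
        cv2.line(o,(0,(y-y0)*k),(L,(y-y0)*k),(0,0,255),1)
        if y%50==0: cv2.putText(o,str(y),(2,(y-y0)*k-2),0,.4,(0,0,255),1)
    return o
A=crop(a,240,155,130,133,3) # 390x399
A=crop(a,240,155,130,150,4)[:600] #520x600
cv2.imwrite('pics/cA.png',A)
cv2.imwrite('pics/cB.png',crop(b,225,160,150,120,5))
cv2.imwrite('pics/cC.png',crop(c,145,115,200,150,4))
E
```

```text
(no output)
```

View pics/cA.png

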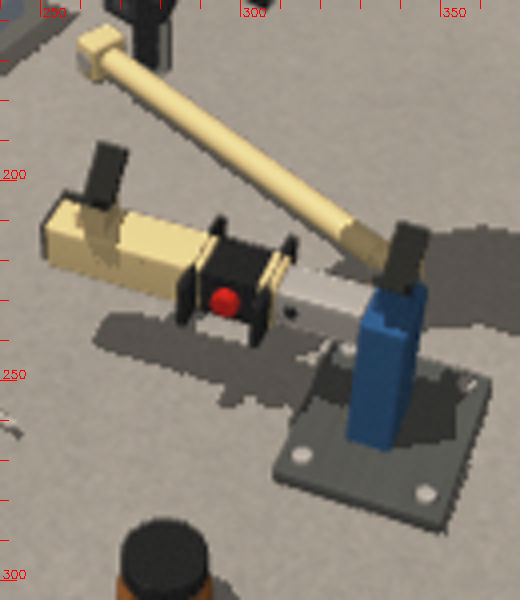

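View pics/cC.png

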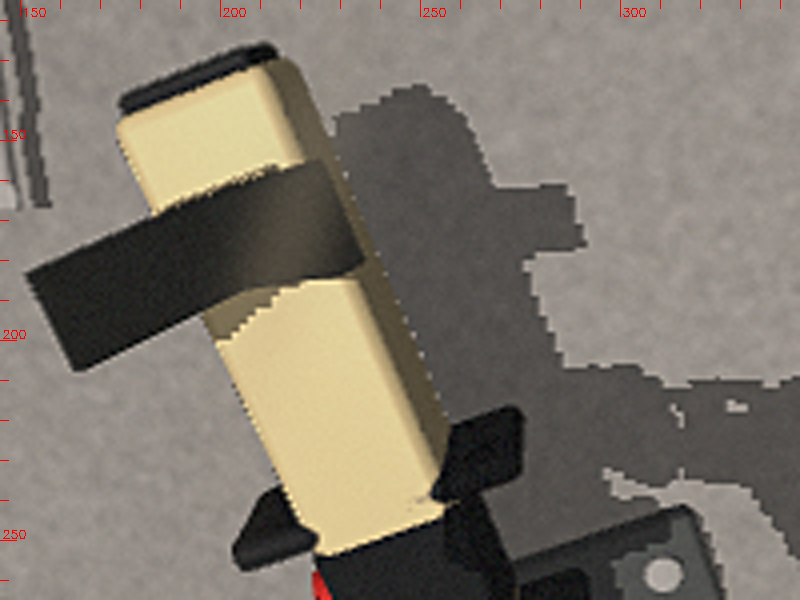

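The crop of the scene shows the button at (296,230.5) and the post foot at (327.5,264)/(337,267.5). The wrist crop shows the tube's left top edge from (174.5,146) to (223,252), ear tips at (276,230.5)/(205,257.5) and a V tip at (151,182.5)/(165,207.5). Next is a pose fit of the stand, plus the lamp from its rod edges.

```bash
cat > fit.py <<'E'
from h import *
from scipy.optimize import least_squares
S=load('scene0');W=load('wrist0')
def st(p,P):
    c,s=np.cos(p[2]),np.sin(p[2]);return np.array([p[0]+c*P[0]-s*P[1],p[1]+s*P[0]+c*P[1],P[2]])
obs=[(S,(.1,.026,.1),296,230.5),(S,(.015,.025,.014),327.5,264),(S,(-.015,.025,.014),337,267.5),
(W,(.128,-.036,.118),276,230.5),(W,(.128,.036,.118),205,257.5),(W,(.205,.0255,.161),151,182.5),(W,(.185,.0255,.161),165,207.5),
(S,(.055,-.065,.014),322,241),(S,(.055,.065,.014),308.5,272),(S,(-.055,.065,.014),351,285.5),(S,(-.055,-.065,.014),362.5,249)]
def res(p):
    r=[proj(d,st(p,P))-[u,v] for d,P,u,v in obs]
    for u,v in((174.5,146),(198.5,200),(223,252)):
        q=atz(W,u,v,.118);c,s=np.cos(p[2]),np.sin(p[2]);r.append([( -s*(q[0]-p[0])+c*(q[1]-p[1])-.018)*1000,0])
    return np.array(r).ravel()
f=least_squares(res,[.6,.1,-1.3],loss='soft_l1',f_scale=2)
print('stand',f.x,np.degrees(f.x[2]));print(res(f.x).reshape(-1,2).round(1).tolist())
for n,P in(('grip',(.1,0,.1)),('rest',(.195,0,.135)),('post',(0,0,.135))):print(n,st(f.x,P))
# lamp in wrist: bright yellow mask to right
im=W['img'].astype(int);m=(im[...,0]-im[...,2]>45)&(im[...,0]>140);m[:,:345]=0;m[262:]=0
ys,xs=np.nonzero(m);P=[]
for y in range(5,200,15):
    x=xs[ys==y]
    if len(x): P.append([y,x.min(),x.max()])
print(P)
L=np.array([atz(W,(a+b)/2,y,.018)[:2] for y,a,b in P]);print(L.round(4).tolist())
y=ys.max();print('block rows',y,[(r,xs[ys==r].min(),xs[ys==r].max()) for r in range(200,y+1,6) if (ys==r).any()])
m=(S['img'][...,0].astype(int)-S['img'][...,2]>45)&(S['img'][...,0]>140)
n,lab,stt,cen=cv2.connectedComponentsWithStats(m.astype(np.uint8));
for i in range(1,n):
    if stt[i,4]>100:print(stt[i],cen[i])
E
python3 fit.py
```

```text
stand [ 0.59355025  0.15208401 -1.2153492 ] -69.63438000024573
[[-0.4, 1.1], [-1.4, 0.6], [0.5, 0.6], [-0.3, -1.8], [-2.3, -3.5], [4.9, 1.9], [3.6, 2.0], [0.0, -4.2], [-2.6, -0.8], [-2.2, -0.7], [-0.9, -0.8], [-1.7, 0.0], [-0.6, 0.0], [-0.5, 0.0]]
grip [0.62835121 0.05833491 0.1       ]
rest [ 0.66141212 -0.03072673  0.135     ]
post [0.59355025 0.15208401 0.135     ]
[[5, np.int64(425), np.int64(445)], [20, np.int64(422), np.int64(441)], [35, np.int64(418), np.int64(437)], [50, np.int64(415), np.int64(434)], [65, np.int64(411), np.int64(430)], [80, np.int64(408), np.int64(426)], [95, np.int64(404), np.int64(423)], [110, np.int64(401), np.int64(419)], [125, np.int64(397), np.int64(415)], [140, np.int64(394), np.int64(412)], [155, np.int64(390), np.int64(408)], [170, np.int64(387), np.int64(404)], [185, np.int64(383), np.int64(400)]]
[[0.4435, -0.184], [0.4452, -0.1705], [0.4474, -0.1566], [0.4486, -0.1425], [0.4509, -0.128], [0.4527, -0.1131], [0.4545, -0.0979], [0.4563, -0.0822], [0.4588, -0.0661], [0.4602, -0.0496], [0.4627, -0.0326], [0.4647, -0.0151], [0.4674, 0.003]]
block rows 211 [(200, np.int64(380), np.int64(396)), (206, np.int64(379), np.int64(395))]
[   0    0   72   57 2501] [27.03198721 27.43022791]
[ 49 127 105  47 380] [107.75263158 157.18684211]
[  0 141  29  17 190] [  8.72631579 149.97894737]
[191 153  18  15 123] [200.1300813  160.02439024]
[259 161  70  54 563] [292.71047957 187.39609236]
[  0 180  45  49 491] [ 18.89816701 208.13441955]
[251 205  43  25 539] [272.02782931 217.06493506]
[443 217  11  29 286] [448.01048951 230.56643357]
[191 221  28  23 262] [203.94274809 231.35114504]
```

Emit:
move_arm(
  motion=[
    {"x": -1.2, "y": -0.6, "roll": -1.1, "fingers": 1},
    {"x": -2.3, "y": -1.1, "roll": -2.3, "fingers": 1},
    {"x": -2.3, "y": -1.1, "roll": -3.4, "fingers": 1},
    {"x": -2.3, "y": -1.1, "roll": -3.4, "fingers": 1},
  ],
)

```text
validation failed for argument at $.mo...
```

```bash
python3 - <<'E'
from h import *
d=snap('wrist','wrist1');s=telemetry.sense();A=rot(s['eef_rot'])
print(s['t'],s['position'],A.round(3).tolist(),np.degrees(np.arctan2(A[1,0],A[0,0])))
o=cv2.resize(d['img'][120:420,130:430,::-1],None,fx=2,fy=2,interpolation=cv2.INTER_CUBIC)
for k in range(0,300,50):
    cv2.putText(o,str(k+130),(2*k,10),0,.4,(0,0,255),1);cv2.putText(o,str(k+120),(0,2*k+10),0,.4,(0,0,255),1)
    cv2.line(o,(2*k,12),(2*k,20),(0,0,255),1);cv2.line(o,(25,2*k),(33,2*k),(0,0,255),1)
cv2.imwrite('pics/cD.png',o)
E
```

```text
0.2 [5.99778715e-01 4.13510318e-05 2.30667728e-01] [[-0.0, -1.0, -0.001], [-1.0, 0.0, -0.0], [0.0, 0.001, -1.0]] -90.00078360424033
```

View pics/cD.png

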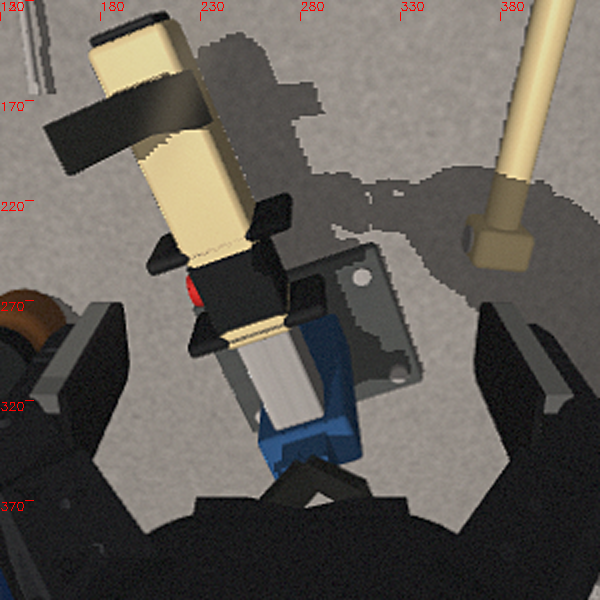

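The move was refused, so this view is unchanged: the grip is at about (248,255), the button at (226,265) and the fixed V at (290,360). I'll retry with every key given.

Emit:
move_arm(
  motion=[
    {"x": -1.2, "y": -0.6, "z": 0.0, "roll": -1.1, "fingers": 1.0},
    {"x": -2.3, "y": -1.1, "z": 0.0, "roll": -2.3, "fingers": 1.0},
    {"x": -2.3, "y": -1.1, "z": 0.0, "roll": -3.4, "fingers": 1.0},
    {"x": -2.3, "y": -1.1, "z": 0.0, "roll": -3.4, "fingers": 1.0},
  ],
)

```text
t: 0.53
position: [0.6276, 0.0588, 0.2301]
eef_rot: [0.001, 0.823, -0.568, -0.001]
ft_force: [0.2, 0.4, -0.5]
finger_gap: 0.0853
grasp_force: 0.0
```

```bash
python3 - <<'E'
from h import *
d=snap('wrist','wrist1');s=telemetry.sense();A=rot(s['eef_rot'])
print(s['t'],s['position'],np.degrees(np.arctan2(A[1,0],A[0,0])))
o=cv2.resize(d['img'][150:350,180:380,::-1],None,fx=3,fy=3,interpolation=cv2.INTER_CUBIC)
for k in range(0,200,10):
    L=8 if k%50==0 else 4
    if k%50==0:cv2.putText(o,str(k+180),(3*k,10),0,.4,(0,0,255),1);cv2.putText(o,str(k+150),(0,3*k+10),0,.4,(0,0,255),1)
    cv2.line(o,(3*k,12),(3*k,12+L),(0,0,255),1);cv2.line(o,(25,3*k),(25+L,3*k),(0,0,255),1)
cv2.imwrite('pics/cE.png',o)
E
```

```text
0.5833 [0.62743967 0.05796496 0.23061835] -69.67464260550075
```

View pics/cE.png

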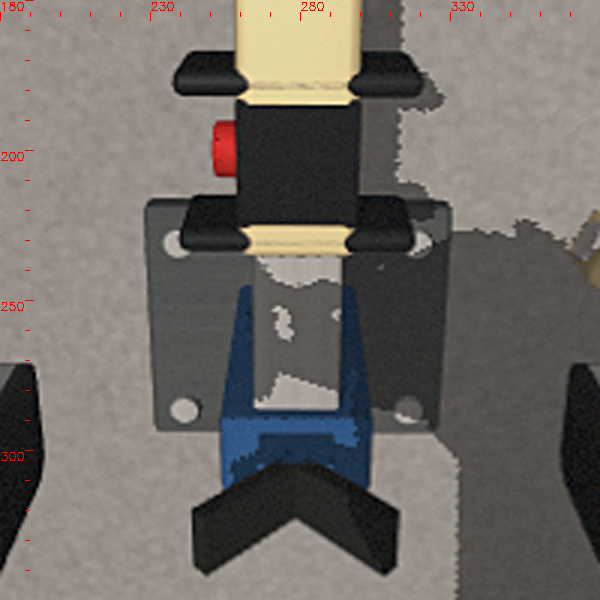

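The view shows the stand aligned with the tool: tube centred on column 279.5, button at (255,199.5), grip between rows 184 and 225.

```bash
python3 - <<'E'
from h import *
d=load('wrist1');s=telemetry.sense();A=rot(s['eef_rot']);t=np.array(s['position'])
def T(u,v,z,n):print(n,((atz(d,u,v,z)-t)@A*1000).round(1))
T(252,199.5,.1,'button face');T(259.3,205,.118,'grip top L');T(299.7,205,.118,'R')
T(279.5,184.3,.118,'grip top +x end');T(279.5,225,.118,'-x end')
T(279,(302/3+150),.135,'V bottom front');T(279,(518/3+150),.135,'V bottom back')
T(281,313,.118,'x')
# refit with new points: line parallelism
for v in (160,183,225,233):T(259.3,v,.118,'Ledge%d'%v)
E
```

```text
button face [  2.1 -27.4 130.6]
grip top L [  2.3 -19.5 112.6]
R [  2.6  15.7 112.6]
grip top +x end [ 20.9  -2.  112.6]
-x end [-16.2  -1.8 112.6]
V bottom front [-33.2  -2.   95.6]
V bottom back [-107.4   -1.6   95.6]
x [-109.4    0.3  112.6]
Ledge160 [ 41.4 -18.9 112.6]
Ledge183 [ 21.9 -19.2 112.6]
Ledge225 [-16.3 -19.8 112.6]
Ledge233 [-24.  -19.9 112.6]
```

Emit:
move_arm(
  motion=[
    {"x": 0.12, "y": -0.08, "z": 1.5, "roll": 0.0, "fingers": 1.0},
    {"x": 0.12, "y": -0.08, "z": 3.0, "roll": 0.0, "fingers": 1.0},
    {"x": 0.12, "y": -0.08, "z": 4.4, "roll": 0.0, "fingers": 1.0},
    {"x": 0.12, "y": -0.08, "z": 5.4, "roll": 0.0, "fingers": 1.0},
    {"x": 0.12, "y": -0.08, "z": 6.04, "roll": 0.0, "fingers": 1.0},
    {"x": 0.12, "y": -0.08, "z": 6.04, "roll": 0.0, "fingers": 1.0},
  ],
)

```text
t: 1.08
position: [0.6277, 0.0541, 0.0755]
eef_rot: [0.003, 0.82, -0.573, -0.003]
ft_force: [-1.3, 0.3, 0.2]
finger_gap: 0.0855
grasp_force: 0.0
```

Emit:
move_arm(
  motion=[
    {"x": 0.0, "y": 0.0, "z": 0.0, "roll": 0.0, "fingers": 0.2},
    {"x": 0.0, "y": 0.0, "z": 0.0, "roll": 0.0, "fingers": 0.1},
    {"x": 0.0, "y": 0.0, "z": 0.0, "roll": 0.0, "fingers": 0.0},
    {"x": 0.0, "y": 0.0, "z": 0.0, "roll": 0.0, "fingers": -0.1},
    {"x": 0.0, "y": 0.0, "z": 0.0, "roll": 0.0, "fingers": -0.2},
    {"x": 0.0, "y": 0.0, "z": 0.0, "roll": 0.0, "fingers": -0.3},
    {"x": 0.0, "y": 0.0, "z": 0.0, "roll": 0.0, "fingers": -0.3},
    {"x": 0.0, "y": 0.0, "z": 0.0, "roll": 0.0, "fingers": -0.3},
  ],
)

```text
t: 1.75
position: [0.6306, 0.0547, 0.084]
eef_rot: [-0.0, 0.821, -0.571, 0.001]
ft_force: [-8.3, -1.9, 11.1]
finger_gap: 0.0354
grasp_force: 59.9
```

Emit:
move_arm(
  motion=[
    {"x": 0.05, "y": 0.0, "z": 0.0, "roll": 0.0, "fingers": -0.3},
    {"x": 0.1, "y": 0.0, "z": 0.0, "roll": 0.0, "fingers": -0.3},
    {"x": 0.2, "y": 0.0, "z": 0.0, "roll": 0.0, "fingers": -0.3},
    {"x": 0.3, "y": 0.0, "z": 0.0, "roll": 0.0, "fingers": -0.3},
    {"x": 0.4, "y": 0.0, "z": 0.0, "roll": 0.0, "fingers": -0.3},
    {"x": 0.5, "y": 0.0, "z": 0.0, "roll": 0.0, "fingers": -0.3},
    {"x": 0.6, "y": 0.0, "z": 0.0, "roll": 0.0, "fingers": -0.3},
    {"x": 0.7, "y": 0.0, "z": 0.0, "roll": 0.0, "fingers": -0.3},
    {"x": 0.8, "y": 0.0, "z": 0.0, "roll": 0.0, "fingers": -0.3},
    {"x": 0.8, "y": 0.0, "z": 0.0, "roll": 0.0, "fingers": -0.3},
  ],
)

```text
t: 2.58
position: [0.6376, 0.0359, 0.084]
eef_rot: [-0.0, 0.821, -0.571, 0.001]
ft_force: [-8.2, -0.9, 11.5]
finger_gap: 0.0353
grasp_force: 60.0
```

Emit:
move_arm(
  motion=[
    {"x": 0.0, "y": 0.0, "z": 0.0, "roll": 0.0, "fingers": 0.0},
    {"x": 0.0, "y": 0.0, "z": 0.0, "roll": 0.0, "fingers": 0.3},
    {"x": 0.0, "y": 0.0, "z": 0.0, "roll": 0.0, "fingers": 0.3},
    {"x": 0.0, "y": 0.0, "z": 0.0, "roll": 0.0, "fingers": 0.3},
    {"x": 0.0, "y": 0.0, "z": 0.0, "roll": 0.0, "fingers": 0.3},
  ],
)

```text
t: 3.0
position: [0.6372, 0.0367, 0.0799]
eef_rot: [0.0, 0.821, -0.571, -0.0]
ft_force: [0.3, 0.7, 0.3]
finger_gap: 0.0553
grasp_force: 0.0
```

```bash
python3 - <<'E'
from h import *
d=snap('wrist','wrist2');s=telemetry.sense()
print(s['t'],s['position'],s['ft_force'],s['finger_gap'])
im=d['img'].astype(int)
m=(im[...,0]>120)&(im[...,1]<70)&(im[...,2]<70);m[:,:200]=0;m[:,330:]=0;ys,xs=np.nonzero(m);print('red',len(xs),xs.min() if len(xs) else 0,xs.max() if len(xs) else 0,ys.min() if len(xs) else 0,ys.max() if len(xs) else 0)
o=cv2.resize(d['img'][120:420,140:420,::-1],None,fx=2,fy=2,interpolation=cv2.INTER_CUBIC)
cv2.imwrite('pics/cF.png',o)
E
```

```text
3.05 [0.63721913 0.03668375 0.07995195] [-0.28718046  1.1681466  -0.85342707] 0.055426474641150476
red 32 234 236 286 308
```

View pics/cF.png

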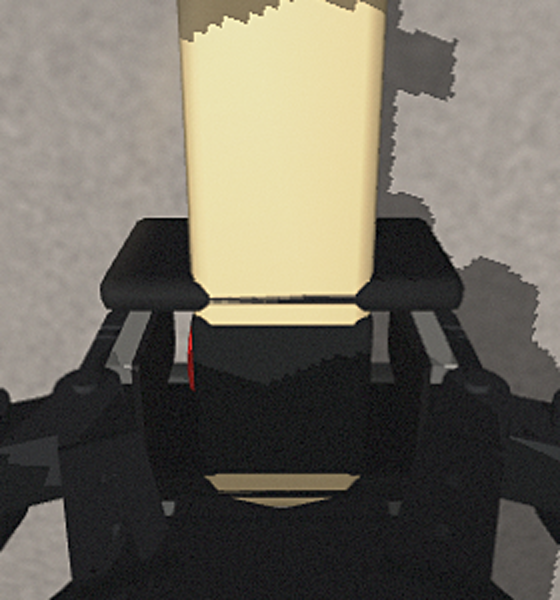

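The view shows the grip centred between the open pads with the button barely proud, so its pin is riding on the wall. I'll now move toward the outer ear.

Emit:
move_arm(
  motion=[
    {"x": 0.04, "y": 0.0, "z": 0.0, "roll": 0.0, "fingers": 0.3},
    {"x": 0.08, "y": 0.0, "z": 0.0, "roll": 0.0, "fingers": 0.3},
    {"x": 0.12, "y": 0.0, "z": 0.0, "roll": 0.0, "fingers": 0.3},
    {"x": 0.16, "y": 0.0, "z": 0.0, "roll": 0.0, "fingers": 0.3},
    {"x": 0.2, "y": 0.0, "z": 0.0, "roll": 0.0, "fingers": 0.3},
    {"x": 0.24, "y": 0.0, "z": 0.0, "roll": 0.0, "fingers": 0.3},
    {"x": 0.28, "y": 0.0, "z": 0.0, "roll": 0.0, "fingers": 0.3},
    {"x": 0.32, "y": 0.0, "z": 0.0, "roll": 0.0, "fingers": 0.3},
    {"x": 0.36, "y": 0.0, "z": 0.0, "roll": 0.0, "fingers": 0.3},
    {"x": 0.4, "y": 0.0, "z": 0.0, "roll": 0.0, "fingers": 0.3},
  ],
)

```text
t: 3.88
position: [0.6404, 0.0285, 0.0803]
eef_rot: [-0.001, 0.821, -0.571, -0.001]
ft_force: [-4.6, 6.6, 2.9]
finger_gap: 0.0554
grasp_force: 4.1
```

Emit:
move_arm(
  motion=[
    {"x": 0.04, "y": 0.0, "z": 0.0, "roll": 0.0, "fingers": 0.3},
    {"x": 0.08, "y": 0.0, "z": 0.0, "roll": 0.0, "fingers": 0.3},
    {"x": 0.12, "y": 0.0, "z": 0.0, "roll": 0.0, "fingers": 0.3},
    {"x": 0.16, "y": 0.0, "z": 0.0, "roll": 0.0, "fingers": 0.3},
    {"x": 0.2, "y": 0.0, "z": 0.0, "roll": 0.0, "fingers": 0.3},
    {"x": 0.24, "y": 0.0, "z": 0.0, "roll": 0.0, "fingers": 0.3},
    {"x": 0.28, "y": 0.0, "z": 0.0, "roll": 0.0, "fingers": 0.3},
    {"x": 0.28, "y": 0.0, "z": 0.0, "roll": 0.0, "fingers": 0.3},
  ],
)

```text
t: 4.55
position: [0.6427, 0.0223, 0.0803]
eef_rot: [-0.001, 0.821, -0.57, -0.001]
ft_force: [-3.9, 5.1, 2.3]
finger_gap: 0.0555
grasp_force: 3.6
```

Emit:
move_arm(
  motion=[
    {"x": 0.03, "y": 0.0, "z": 0.0, "roll": 0.0, "fingers": 0.3},
    {"x": 0.06, "y": 0.0, "z": 0.0, "roll": 0.0, "fingers": 0.3},
    {"x": 0.08, "y": 0.0, "z": 0.0, "roll": 0.0, "fingers": 0.3},
    {"x": 0.08, "y": 0.0, "z": 0.0, "roll": 0.0, "fingers": 0.3},
  ],
)

```text
t: 4.88
position: [0.6434, 0.0205, 0.0803]
eef_rot: [-0.001, 0.821, -0.57, -0.001]
ft_force: [-4.5, 6.2, 2.7]
finger_gap: 0.0553
grasp_force: 3.8
```

Emit:
move_arm(
  motion=[
    {"x": 0.02, "y": 0.0, "z": 0.0, "roll": 0.0, "fingers": 0.3},
    {"x": 0.04, "y": 0.0, "z": 0.0, "roll": 0.0, "fingers": 0.3},
    {"x": 0.06, "y": 0.0, "z": 0.0, "roll": 0.0, "fingers": 0.3},
    {"x": 0.06, "y": 0.0, "z": 0.0, "roll": 0.0, "fingers": 0.3},
  ],
)

```text
t: 5.22
position: [0.6439, 0.0191, 0.0803]
eef_rot: [-0.001, 0.821, -0.57, -0.001]
ft_force: [-4.8, 7.9, 2.2]
finger_gap: 0.0555
grasp_force: 3.8
```

Emit:
move_arm(
  motion=[
    {"x": 0.02, "y": 0.0, "z": 0.0, "roll": 0.0, "fingers": 0.3},
    {"x": 0.04, "y": 0.0, "z": 0.0, "roll": 0.0, "fingers": 0.3},
    {"x": 0.05, "y": 0.0, "z": 0.0, "roll": 0.0, "fingers": 0.3},
    {"x": 0.05, "y": 0.0, "z": 0.0, "roll": 0.0, "fingers": 0.3},
  ],
)

```text
t: 5.55
position: [0.6443, 0.0179, 0.0803]
eef_rot: [-0.001, 0.821, -0.57, -0.001]
ft_force: [-4.8, 6.2, 2.1]
finger_gap: 0.0555
grasp_force: 3.9
```

Emit:
move_arm(
  motion=[
    {"x": 0.02, "y": 0.0, "z": 0.0, "roll": 0.0, "fingers": 0.3},
    {"x": 0.04, "y": 0.0, "z": 0.0, "roll": 0.0, "fingers": 0.3},
    {"x": 0.05, "y": 0.0, "z": 0.0, "roll": 0.0, "fingers": 0.3},
    {"x": 0.05, "y": 0.0, "z": 0.0, "roll": 0.0, "fingers": 0.3},
  ],
)

```text
t: 5.88
position: [0.6448, 0.0168, 0.0803]
eef_rot: [-0.001, 0.821, -0.57, -0.001]
ft_force: [-5.2, 6.2, 2.4]
finger_gap: 0.056
grasp_force: 3.9
```

Emit:
move_arm(
  motion=[
    {"x": 0.02, "y": 0.0, "z": 0.0, "roll": 0.0, "fingers": 0.3},
    {"x": 0.04, "y": 0.0, "z": 0.0, "roll": 0.0, "fingers": 0.3},
    {"x": 0.06, "y": 0.0, "z": 0.0, "roll": 0.0, "fingers": 0.3},
    {"x": 0.06, "y": 0.0, "z": 0.0, "roll": 0.0, "fingers": 0.3},
  ],
)

```text
t: 6.22
position: [0.6453, 0.0154, 0.0803]
eef_rot: [-0.001, 0.821, -0.57, -0.001]
ft_force: [-4.3, 5.7, 1.5]
finger_gap: 0.0558
grasp_force: 3.8
```

Emit:
move_arm(
  motion=[
    {"x": 0.02, "y": 0.0, "z": 0.0, "roll": 0.0, "fingers": 0.3},
    {"x": 0.04, "y": 0.0, "z": 0.0, "roll": 0.0, "fingers": 0.3},
    {"x": 0.06, "y": 0.0, "z": 0.0, "roll": 0.0, "fingers": 0.3},
    {"x": 0.06, "y": 0.0, "z": 0.0, "roll": 0.0, "fingers": 0.3},
  ],
)

```text
t: 6.55
position: [0.6458, 0.0139, 0.0803]
eef_rot: [-0.001, 0.821, -0.57, -0.001]
ft_force: [-5.1, 6.7, 1.9]
finger_gap: 0.0558
grasp_force: 3.8
```

Emit:
move_arm(
  motion=[
    {"x": 0.02, "y": 0.0, "z": 0.0, "roll": 0.0, "fingers": 0.3},
    {"x": 0.04, "y": 0.0, "z": 0.0, "roll": 0.0, "fingers": 0.3},
    {"x": 0.06, "y": 0.0, "z": 0.0, "roll": 0.0, "fingers": 0.3},
    {"x": 0.06, "y": 0.0, "z": 0.0, "roll": 0.0, "fingers": 0.3},
  ],
)

```text
t: 6.88
position: [0.6463, 0.0125, 0.0803]
eef_rot: [-0.001, 0.821, -0.57, -0.001]
ft_force: [-4.7, 6.8, 2.0]
finger_gap: 0.0556
grasp_force: 3.8
```

Emit:
move_arm(
  motion=[
    {"x": 0.02, "y": 0.0, "z": 0.0, "roll": 0.0, "fingers": 0.3},
    {"x": 0.04, "y": 0.0, "z": 0.0, "roll": 0.0, "fingers": 0.3},
    {"x": 0.06, "y": 0.0, "z": 0.0, "roll": 0.0, "fingers": 0.3},
    {"x": 0.06, "y": 0.0, "z": 0.0, "roll": 0.0, "fingers": 0.3},
  ],
)

```text
t: 7.22
position: [0.6468, 0.0111, 0.0803]
eef_rot: [-0.001, 0.821, -0.57, -0.001]
ft_force: [-4.0, 5.5, 2.3]
finger_gap: 0.0559
grasp_force: 3.8
```

Emit:
move_arm(
  motion=[
    {"x": 0.02, "y": 0.0, "z": 0.0, "roll": 0.0, "fingers": 0.3},
    {"x": 0.04, "y": 0.0, "z": 0.0, "roll": 0.0, "fingers": 0.3},
    {"x": 0.06, "y": 0.0, "z": 0.0, "roll": 0.0, "fingers": 0.3},
    {"x": 0.06, "y": 0.0, "z": 0.0, "roll": 0.0, "fingers": 0.3},
  ],
)

```text
t: 7.55
position: [0.6474, 0.0097, 0.0802]
eef_rot: [-0.001, 0.821, -0.57, -0.001]
ft_force: [-5.1, 6.4, 2.8]
finger_gap: 0.0556
grasp_force: 3.9
```

Emit:
move_arm(
  motion=[
    {"x": 0.02, "y": 0.0, "z": 0.0, "roll": 0.0, "fingers": 0.3},
    {"x": 0.04, "y": 0.0, "z": 0.0, "roll": 0.0, "fingers": 0.3},
    {"x": 0.06, "y": 0.0, "z": 0.0, "roll": 0.0, "fingers": 0.3},
    {"x": 0.06, "y": 0.0, "z": 0.0, "roll": 0.0, "fingers": 0.3},
  ],
)

```text
t: 7.88
position: [0.6479, 0.0083, 0.0803]
eef_rot: [-0.001, 0.821, -0.57, -0.001]
ft_force: [-4.4, 6.3, 1.9]
finger_gap: 0.0556
grasp_force: 3.7
```

Emit:
move_arm(
  motion=[
    {"x": 0.02, "y": 0.0, "z": 0.0, "roll": 0.0, "fingers": 0.3},
    {"x": 0.04, "y": 0.0, "z": 0.0, "roll": 0.0, "fingers": 0.3},
    {"x": 0.06, "y": 0.0, "z": 0.0, "roll": 0.0, "fingers": 0.3},
    {"x": 0.06, "y": 0.0, "z": 0.0, "roll": 0.0, "fingers": 0.3},
  ],
)

```text
t: 8.22
position: [0.6484, 0.0068, 0.0803]
eef_rot: [-0.0, 0.821, -0.57, -0.001]
ft_force: [-4.2, 6.3, 2.9]
finger_gap: 0.0559
grasp_force: 3.6
```

```bash
cat > red.py <<'E'
from h import *
d=snap('wrist','red');im=d['img'].astype(int)
m=(im[...,0]>110)&(im[...,1]<70)&(im[...,2]<70);m[:,:200]=0;m[:,330:]=0;ys,xs=np.nonzero(m);print('red',len(xs),xs.min() if len(xs) else 0,xs.max() if len(xs) else 0,ys.min() if len(xs) else 0,ys.max() if len(xs) else 0)
s=telemetry.sense();print(s['t'],s['ft_force'])
E
python3 red.py
```

```text
red 53 235 237 302 328
8.2667 [-3.93392738  6.02274611  2.5755069 ]
```

Still riding on the wall. I'll continue.

Emit:
move_arm(
  motion=[
    {"x": 0.02, "y": 0.0, "z": 0.0, "roll": 0.0, "fingers": 0.3},
    {"x": 0.04, "y": 0.0, "z": 0.0, "roll": 0.0, "fingers": 0.3},
    {"x": 0.06, "y": 0.0, "z": 0.0, "roll": 0.0, "fingers": 0.3},
    {"x": 0.06, "y": 0.0, "z": 0.0, "roll": 0.0, "fingers": 0.3},
  ],
)

```text
t: 8.6
position: [0.649, 0.0053, 0.0803]
eef_rot: [-0.0, 0.821, -0.57, -0.001]
ft_force: [-5.1, 6.2, 1.9]
finger_gap: 0.0557
grasp_force: 3.1
```

Emit:
move_arm(
  motion=[
    {"x": 0.02, "y": 0.0, "z": 0.0, "roll": 0.0, "fingers": 0.3},
    {"x": 0.04, "y": 0.0, "z": 0.0, "roll": 0.0, "fingers": 0.3},
    {"x": 0.06, "y": 0.0, "z": 0.0, "roll": 0.0, "fingers": 0.3},
    {"x": 0.06, "y": 0.0, "z": 0.0, "roll": 0.0, "fingers": 0.3},
  ],
)

```text
t: 8.93
position: [0.65, 0.0026, 0.0803]
eef_rot: [-0.0, 0.821, -0.571, -0.0]
ft_force: [-2.0, 2.5, 2.6]
finger_gap: 0.0554
grasp_force: 1.9
```

```bash
python3 red.py
```

```text
red 369 224 237 297 329
8.9833 [-2.07441165  3.38394367  1.9833064 ]
```

The button popped fully out (14 px of red) and the force dropped to about 3 N. I'll back off from the ear, open and rise, then locate the lamp and the tall bottles.

Emit:
move_arm(
  motion=[
    {"x": -0.12, "y": 0.0, "z": 0.0, "roll": 0.0, "fingers": 0.5},
    {"x": -0.3, "y": 0.0, "z": 0.0, "roll": 0.0, "fingers": 1.0},
    {"x": -0.3, "y": 0.0, "z": 0.0, "roll": 0.0, "fingers": 1.0},
    {"x": -0.3, "y": 0.0, "z": 0.0, "roll": 0.0, "fingers": 1.0},
    {"x": -0.3, "y": 0.0, "z": -1.0, "roll": 0.0, "fingers": 1.0},
    {"x": -0.3, "y": 0.0, "z": -2.6, "roll": 0.0, "fingers": 1.0},
    {"x": -0.3, "y": 0.0, "z": -4.2, "roll": 0.0, "fingers": 1.0},
    {"x": -0.3, "y": 0.0, "z": -5.8, "roll": 0.0, "fingers": 1.0},
    {"x": -0.3, "y": 0.0, "z": -5.8, "roll": 0.0, "fingers": 1.0},
  ],
)

```text
t: 9.73
position: [0.6502, 0.0085, 0.2364]
eef_rot: [-0.004, 0.821, -0.571, 0.006]
ft_force: [0.8, -1.0, 3.1]
finger_gap: 0.0855
grasp_force: 0.0
```

```bash
python3 - <<'E'
from h import *
s=telemetry.sense();print(s['t'],s['position'],s['ft_force'])
d=snap('wrist','wrist3')
S=load('scene0');D=load('side0');W=load('wrist0')
print('soap',atz(S,183,194,0)[:2],atz(D,305,177,0)[:2],'spraywhite',atz(S,410,342,0)[:2],'sprayred',atz(S,447,250,.1)[:2],'box',atz(S,217,160,.03)[:2],'jar',atz(S,281,310,0)[:2])
print('lamp far S',atz(S,265,167,.025),'far side',atz(D,357,203,.025),'near side',atz(D,297,253,.025),'near W',atz(W,380,243,.03))
E
```

```text
9.7333 [0.65021483 0.00847291 0.2364044 ] [ 0.81509219 -0.97571238  3.07353454]
soap [ 0.68916449 -0.36219331] [ 0.66989554 -0.36071102] spraywhite [0.6610716  0.40899554] sprayred [0.45601748 0.36841717] box [ 0.5226371  -0.39269672] jar [0.79149749 0.14794026]
lamp far S [ 0.4365315  -0.25330883  0.025     ] far side [ 0.42789513 -0.25263303  0.025     ] near side [0.4789226  0.07030072 0.025     ] near W [0.47760127 0.073127   0.03      ]
```

Emit:
move_arm(
  motion=[
    {"x": 0.2, "y": 1.4, "z": 0.0, "roll": 0.8, "fingers": 1.0},
    {"x": 0.4, "y": 2.9, "z": 0.0, "roll": 1.6, "fingers": 1.0},
    {"x": 0.6, "y": 4.4, "z": 0.0, "roll": 2.4, "fingers": 1.0},
    {"x": 0.8, "y": 5.9, "z": 0.0, "roll": 3.2, "fingers": 1.0},
    {"x": 0.9, "y": 7.4, "z": 0.0, "roll": 4.0, "fingers": 1.0},
    {"x": 1.03, "y": 8.66, "z": 0.0, "roll": 4.6, "fingers": 1.0},
    {"x": 1.03, "y": 8.66, "z": 0.0, "roll": 4.6, "fingers": 1.0},
    {"x": 1.03, "y": 8.66, "z": 0.0, "roll": 4.6, "fingers": 1.0},
  ],
)

```text
t: 10.45
position: [0.4528, -0.0908, 0.2257]
eef_rot: [0.001, -0.661, 0.75, -0.001]
ft_force: [1.1, 0.1, 0.3]
finger_gap: 0.085
grasp_force: 0.0
```

```bash
python3 - <<'E'
from h import *
s=telemetry.sense();d=snap('wrist','wrist4');A=rot(s['eef_rot']);t=np.array(s['position'])
print(s['t'],t,s['ft_force'],A.round(3).tolist())
im=d['img'].astype(int);m=(im[...,0]-im[...,2]>40)&(im[...,0]>110)
P=[]
for y in range(5,415,20):
    x=np.nonzero(m[y,200:380])[0]+200
    if len(x):P.append((y,x.min(),x.max(),*((atz(d,(x.min()+x.max()+1)/2,y,.018)-t)@A*1000).round(1)[:2]))
for p in P:print(*p)
cv2.imwrite('pics/w4.png',d['img'][:,:,::-1])
E
```

```text
10.45 [ 0.45275738 -0.0907742   0.22568504] [1.13464321 0.05790619 0.27697358] [[-0.126, -0.992, 0.002], [-0.992, 0.126, 0.0], [-0.001, -0.002, -1.0]]
5 261 295 181.3 -2.5
25 260 295 163.6 -3.1
45 268 287 145.4 -3.1
65 268 286 126.5 -3.6
85 269 287 107.0 -2.6
105 269 287 86.8 -2.7
125 269 286 65.9 -3.2
145 270 286 44.1 -2.7
165 270 286 21.5 -2.7
185 270 286 -2.1 -2.8
205 270 286 -26.6 -2.8
225 271 286 -52.3 -2.2
245 271 286 -79.1 -2.3
265 271 286 -107.2 -2.3
285 272 286 -136.7 -1.7
305 266 292 -167.8 -1.7
```

View pics/w4.png

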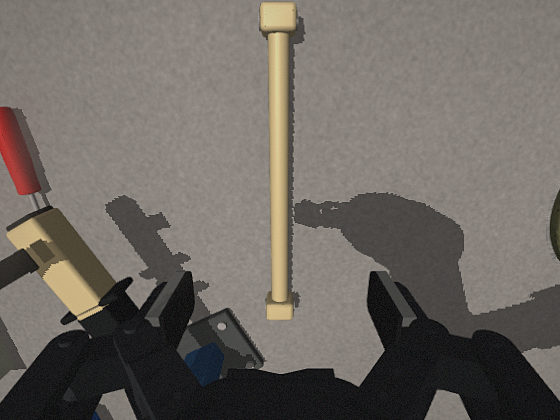

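The wrist view shows the rod straight down the middle (column 278), with outer block edges at rows 3 and 320. From these I'll compute the lamp centre.

```bash
python3 - <<'E'
from h import *
d=load('wrist4');s=telemetry.sense();A=rot(s['eef_rot']);t=np.array(s['position'])
for u,v,z in((278,2.5,.036),(280,320,.034),(278,33.5,.002),(280,299,.036)):print(v,((atz(d,u,v,z)-t)@A*1000).round(1))
print(s['position'])
E
```

```text
2.5 [178.7  -2.4 189.1]
320 [-179.1   -0.8  191.3]
33.5 [159.9  -2.8 223.1]
299 [-145.5   -0.8  189.3]
[ 0.45336337 -0.09029753  0.22519655]
```

Emit:
move_arm(
  motion=[
    {"x": 0.0, "y": -0.1, "z": 1.6, "roll": 0.0, "fingers": 1.0},
    {"x": 0.0, "y": -0.1, "z": 3.2, "roll": 0.0, "fingers": 1.0},
    {"x": 0.0, "y": -0.1, "z": 4.8, "roll": 0.0, "fingers": 1.0},
    {"x": 0.0, "y": -0.1, "z": 6.4, "roll": 0.0, "fingers": 0.8},
    {"x": 0.0, "y": -0.1, "z": 7.6, "roll": 0.0, "fingers": 0.5},
    {"x": 0.0, "y": -0.1, "z": 8.3, "roll": 0.0, "fingers": 0.2},
    {"x": 0.0, "y": -0.1, "z": 8.7, "roll": 0.0, "fingers": 0.2},
    {"x": 0.0, "y": -0.1, "z": 8.84, "roll": 0.0, "fingers": 0.2},
    {"x": 0.0, "y": -0.1, "z": 8.84, "roll": 0.0, "fingers": 0.2},
  ],
)

```text
t: 11.25
position: [0.4561, -0.0903, 0.0038]
eef_rot: [-0.001, -0.662, 0.75, 0.0]
ft_force: [-0.6, -0.4, 0.1]
finger_gap: 0.0516
grasp_force: 0.0
```

Emit:
move_arm(
  motion=[
    {"x": 0.0, "y": 0.0, "z": 0.0, "roll": 0.0, "fingers": 0.0},
    {"x": 0.0, "y": 0.0, "z": 0.0, "roll": 0.0, "fingers": -0.2},
    {"x": 0.0, "y": 0.0, "z": 0.0, "roll": 0.0, "fingers": -0.4},
    {"x": 0.0, "y": 0.0, "z": 0.0, "roll": 0.0, "fingers": -0.6},
    {"x": 0.0, "y": 0.0, "z": 0.0, "roll": 0.0, "fingers": -0.65},
    {"x": 0.0, "y": 0.0, "z": 0.0, "roll": 0.0, "fingers": -0.65},
    {"x": 0.0, "y": 0.0, "z": 0.0, "roll": 0.0, "fingers": -0.65},
  ],
)

```text
t: 11.83
position: [0.4566, -0.0903, 0.0057]
eef_rot: [0.001, -0.661, 0.75, -0.001]
ft_force: [-2.1, 1.1, 5.7]
finger_gap: 0.0197
grasp_force: 58.5
```

Emit:
move_arm(
  motion=[
    {"x": 0.0, "y": 0.0, "z": -0.2, "roll": 0.0, "fingers": -0.65},
    {"x": 0.0, "y": 0.0, "z": -0.6, "roll": 0.0, "fingers": -0.65},
    {"x": 0.0, "y": 0.0, "z": -1.2, "roll": 0.0, "fingers": -0.65},
    {"x": 0.0, "y": 0.0, "z": -2.2, "roll": 0.0, "fingers": -0.65},
    {"x": 0.0, "y": 0.0, "z": -3.4, "roll": 0.0, "fingers": -0.65},
    {"x": 0.0, "y": 0.0, "z": -4.8, "roll": 0.0, "fingers": -0.65},
    {"x": 0.0, "y": 0.0, "z": -6.2, "roll": 0.0, "fingers": -0.65},
    {"x": 0.0, "y": 0.0, "z": -7.4, "roll": 0.0, "fingers": -0.65},
    {"x": 0.0, "y": 0.0, "z": -8.2, "roll": 0.0, "fingers": -0.65},
    {"x": 0.0, "y": 0.0, "z": -8.4, "roll": 0.0, "fingers": -0.65},
  ],
)

```text
t: 12.67
position: [0.4571, -0.0907, 0.2191]
eef_rot: [0.002, -0.661, 0.75, -0.002]
ft_force: [0.7, 0.6, -2.8]
finger_gap: 0.0198
grasp_force: 59.2
```

```bash
python3 - <<'E'
from h import *
s=telemetry.sense();d=snap('wrist','wrist5');A=rot(s['eef_rot']);t=np.array(s['position'])
print(s['t'],t,s['ft_force'],s['ft_torque'],np.degrees(np.arctan2(A[1,0],A[0,0])),s['qpos'])
im=d['img'].astype(int);m=(im[...,0]-im[...,2]>40)&(im[...,0]>110)
for y in list(range(5,100,20))+[210,250,300]:
    x=np.nonzero(m[y,200:380])[0]+200
    if len(x):print(y,x.min(),x.max(),((atz(d,(x.min()+x.max()+1)/2,y,t[2]+.0123)-t)@A*1000).round(1)[:2])
# target
p=np.array([.5936,.1521]);th=np.radians(-69.65);g=p+.118*np.array([np.cos(th),np.sin(th)])
D=np.r_[g,0.165]-t;print('goal',g,'tool units',(A.T@D/.025).round(2))
E
```

```text
12.6667 [ 0.45713377 -0.09070573  0.21906751] [ 0.7440542   0.62481545 -2.78064363] [ 0.01342893 -0.07907682  0.04583437] -97.21024505972832 [ 2.40533690e-01 -3.31614439e-01 -2.70698927e-01  1.42501162e-03
 -1.62536655e+00 -3.66297006e-01]
5 251 305 [118.1  -1.2]
25 252 306 [111.6  -0.8]
45 252 305 [104.8  -1. ]
65 252 305 [97.8 -1. ]
85 253 305 [90.6 -0.8]
210 257 302 [38.7 -0.6]
250 258 301 [19.  -0.6]
300 274 286 [-8.4 -0.4]
goal [0.63463497 0.04146487] tool units [-6.13 -6.37  2.21]
```

Emit:
move_arm(
  motion=[
    {"x": -0.4, "y": -0.4, "z": 0.0, "roll": -0.3, "fingers": -0.65},
    {"x": -1.2, "y": -1.3, "z": 0.0, "roll": -0.9, "fingers": -0.65},
    {"x": -2.2, "y": -2.3, "z": 0.0, "roll": -1.6, "fingers": -0.65},
    {"x": -3.2, "y": -3.4, "z": 0.0, "roll": -2.4, "fingers": -0.65},
    {"x": -4.2, "y": -4.4, "z": 0.0, "roll": -3.2, "fingers": -0.65},
    {"x": -5.1, "y": -5.4, "z": 0.0, "roll": -3.9, "fingers": -0.65},
    {"x": -5.8, "y": -6.2, "z": 0.0, "roll": -4.4, "fingers": -0.65},
    {"x": -6.07, "y": -6.46, "z": 0.0, "roll": -4.6, "fingers": -0.65},
    {"x": -6.07, "y": -6.46, "z": 0.0, "roll": -4.6, "fingers": -0.65},
    {"x": -6.07, "y": -6.46, "z": 0.0, "roll": -4.6, "fingers": -0.65},
  ],
)

```text
t: 13.55
position: [0.6345, 0.0399, 0.2117]
eef_rot: [0.002, 0.821, -0.571, -0.001]
ft_force: [0.6, 1.0, -4.0]
finger_gap: 0.0199
grasp_force: 59.6
```

```bash
python3 - <<'E'
from h import *
s=telemetry.sense();d=snap('wrist','wrist6');A=rot(s['eef_rot']);t=np.array(s['position'])
print(s['t'],t,s['ft_force'],s['ft_torque'],np.degrees(np.arctan2(A[1,0],A[0,0])),A[2].round(3))
a=d['img'][:,:,::-1];b=snap('scene','scene6')['img'][130:340,200:420,::-1]
cv2.imwrite('pics/cG.png',np.hstack([cv2.resize(a,(448,336)),cv2.resize(b,(352,336))]))
E
```

```text
13.55 [0.63453242 0.03992678 0.21167438] [ 0.64326441  0.97311745 -4.02058921] [-0.01444467 -0.01417363 -0.01166678] -69.62117978065147 [-0.001  0.004 -1.   ]
```

View pics/cG.png

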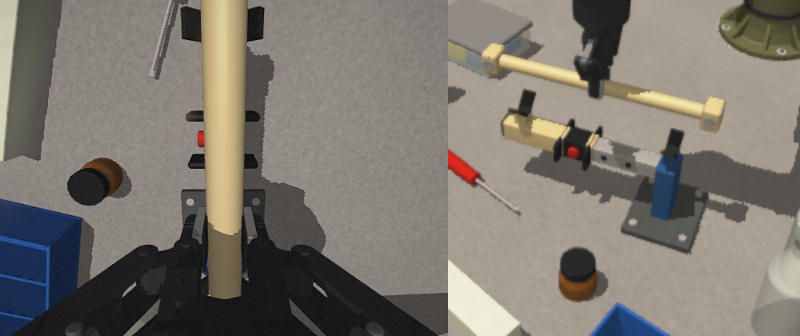

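The view shows the lamp above and parallel to the tube, with the button out (red at (200,138)) and exactly one further hole exposed. Now to descend.

Emit:
move_arm(
  motion=[
    {"x": 0.0, "y": -0.05, "z": 0.4, "roll": 0.0, "fingers": -0.65},
    {"x": 0.0, "y": -0.05, "z": 1.0, "roll": 0.0, "fingers": -0.65},
    {"x": 0.0, "y": -0.05, "z": 1.6, "roll": 0.0, "fingers": -0.65},
    {"x": 0.0, "y": -0.05, "z": 2.0, "roll": 0.0, "fingers": -0.65},
    {"x": 0.0, "y": -0.05, "z": 2.3, "roll": 0.0, "fingers": -0.65},
    {"x": 0.0, "y": -0.05, "z": 2.5, "roll": 0.0, "fingers": -0.65},
    {"x": 0.0, "y": -0.05, "z": 2.6, "roll": 0.0, "fingers": -0.65},
    {"x": 0.0, "y": -0.05, "z": 2.6, "roll": 0.0, "fingers": -0.65},
    {"x": 0.0, "y": -0.05, "z": 2.6, "roll": 0.0, "fingers": -0.65},
  ],
)

```text
t: 14.4
position: [0.6367, 0.0403, 0.15]
eef_rot: [-0.0, 0.821, -0.571, 0.0]
ft_force: [0.4, -0.2, -3.0]
finger_gap: 0.02
grasp_force: 59.6
```

Emit:
move_arm(
  motion=[
    {"x": 0.0, "y": 0.02, "z": 0.1, "roll": 0.0, "fingers": -0.65},
    {"x": 0.0, "y": 0.02, "z": 0.2, "roll": 0.0, "fingers": -0.65},
    {"x": 0.0, "y": 0.02, "z": 0.28, "roll": 0.0, "fingers": -0.65},
    {"x": 0.0, "y": 0.02, "z": 0.36, "roll": 0.0, "fingers": -0.65},
    {"x": 0.0, "y": 0.02, "z": 0.36, "roll": 0.0, "fingers": -0.65},
  ],
)

```text
t: 14.82
position: [0.6357, 0.0401, 0.1395]
eef_rot: [0.0, 0.821, -0.571, -0.0]
ft_force: [0.1, -0.1, -4.7]
finger_gap: 0.0202
grasp_force: 59.6
```

Emit:
move_arm(
  motion=[
    {"x": 0.0, "y": 0.0, "z": 0.04, "roll": 0.0, "fingers": -0.65},
    {"x": 0.0, "y": 0.0, "z": 0.06, "roll": 0.0, "fingers": -0.65},
    {"x": 0.0, "y": 0.0, "z": 0.06, "roll": 0.0, "fingers": -0.65},
  ],
)

```text
t: 15.07
position: [0.636, 0.0401, 0.1388]
eef_rot: [0.0, 0.821, -0.571, 0.0]
ft_force: [-0.4, -0.2, -3.6]
finger_gap: 0.0201
grasp_force: 59.6
```

Emit:
move_arm(
  motion=[
    {"x": 0.0, "y": 0.0, "z": 0.04, "roll": 0.0, "fingers": -0.65},
    {"x": 0.0, "y": 0.0, "z": 0.06, "roll": 0.0, "fingers": -0.65},
    {"x": 0.0, "y": 0.0, "z": 0.06, "roll": 0.0, "fingers": -0.65},
    {"x": 0.0, "y": 0.0, "z": 0.06, "roll": 0.0, "fingers": -0.65},
  ],
)

```text
t: 15.4
position: [0.6361, 0.0401, 0.1384]
eef_rot: [-0.0, 0.821, -0.571, 0.0]
ft_force: [-3.2, 0.7, 4.5]
finger_gap: 0.0196
grasp_force: 60.2
```

Emit:
move_arm(
  motion=[
    {"x": 0.0, "y": 0.0, "z": 0.0, "roll": 0.0, "fingers": -0.5},
    {"x": 0.0, "y": 0.0, "z": 0.0, "roll": 0.0, "fingers": -0.4},
    {"x": 0.0, "y": 0.0, "z": 0.0, "roll": 0.0, "fingers": -0.2},
    {"x": 0.0, "y": 0.0, "z": 0.0, "roll": 0.0, "fingers": 0.0},
    {"x": 0.0, "y": 0.0, "z": 0.0, "roll": 0.0, "fingers": 0.3},
    {"x": 0.0, "y": 0.0, "z": 0.0, "roll": 0.0, "fingers": 0.3},
  ],
)

```text
t: 15.9
position: [0.636, 0.0401, 0.137]
eef_rot: [0.0, 0.821, -0.571, -0.0]
ft_force: [0.3, -0.3, -0.3]
finger_gap: 0.0556
grasp_force: 0.0
```

Emit:
move_arm(
  motion=[
    {"x": 0.0, "y": 0.0, "z": -0.4, "roll": 0.0, "fingers": 0.4},
    {"x": 0.0, "y": 0.0, "z": -1.2, "roll": 0.0, "fingers": 0.6},
    {"x": 0.0, "y": 0.0, "z": -2.4, "roll": 0.0, "fingers": 0.6},
    {"x": 0.0, "y": 0.0, "z": -3.6, "roll": 0.0, "fingers": 0.6},
    {"x": 0.0, "y": 0.0, "z": -4.4, "roll": 0.0, "fingers": 0.6},
    {"x": 0.0, "y": 0.0, "z": -4.4, "roll": 0.0, "fingers": 0.6},
    {"x": 0.0, "y": 0.0, "z": -4.4, "roll": 0.0, "fingers": 0.6},
  ],
)

```text
t: 16.48
position: [0.6366, 0.0402, 0.2497]
eef_rot: [-0.001, 0.821, -0.571, 0.001]
ft_force: [0.5, 0.4, -1.7]
finger_gap: 0.0687
grasp_force: 0.0
```

```bash
python3 - <<'E'
from h import *
s=telemetry.sense();print(s['t'],s['position'],s['ft_force'])
a=snap('wrist','wrist7')['img'][:,:,::-1];b=snap('scene','scene7')['img'][130:340,200:420,::-1]
cv2.imwrite('pics/cH.png',np.hstack([cv2.resize(a,(448,336)),cv2.resize(b,(352,336))]))
E
```

```text
16.4833 [0.63655355 0.04023483 0.24967393] [ 0.48598438  0.42347819 -1.70332887]
```

View pics/cH.png

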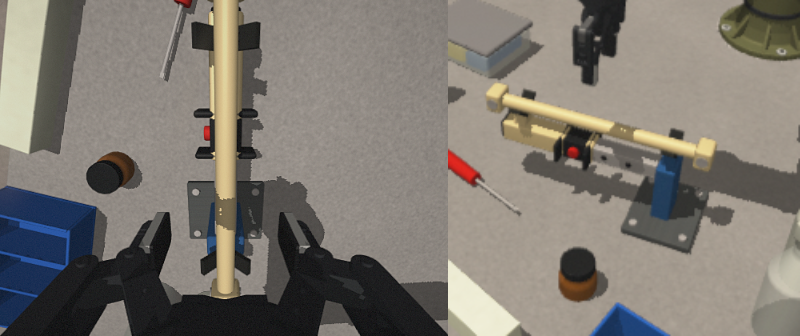

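The view shows the lamp lying in both Vs at wrist columns 226 to 227 and centred, with the button out and the gripper clear. Handing in.

```bash
python3 -c "
from h import *
print(ticket.hand_in())"
```

```text
the job is handed in; nothing more can be done
None
```

The job is handed in: the button popped out again in the very next hole, the lamp arm lies released in both V-rests roughly centred, and the gripper is clear (the hand-in gave no verdict).

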